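Unload the leaf jig down the chute

TASK

Swing the leaf of the drill jig fully open, then slide the drilled brass plate out of its nest with light fingertip pressure and push it off the open end of the jig so that it drops down the chute and ends face up in the catch trough. Keep the plate flat on the jig until it goes over the edge (do not pick it up) and do not lean on it, because its burrs score the jig. Leave the leaf open and the other parts on the bench where they are.

Things in the scene. Friction and masses are not known exactly. Their poses are not given: they have to be found in the camera images.
- jig: Aluminium drill jig on a 4-legged stand, with a grey chute; one fixed unit. Origin on the bench under it; y points along the jig to the chute, z up. Deck top 170 mm high, 90 mm wide (x), y from -115 to +80 mm, where it ends in an open ledge. The plate lies in a channel along y, 50 mm wide (x -25 to +25), between two dark rails 7 mm high, 14 mm wide, which run to the ledge.
- ledge (a point): Middle of the ledge: end of the deck, at its top surface (jig frame 0, 80, 170 mm). Axes as the jig's. The plate tips over when its centre has passed it.
- back_stop (a point): Foot of the back stop's face, which closes the rear of the channel (jig frame 0, -95, 170 mm); 6 mm high, 20 mm thick. Axes as the jig's.
- plunger_spot (a point): Steel ball of a spring plunger in the jig's +x rail (jig frame y -50 mm, 3 mm above the deck). It presses the plate sideways against the -x rail with about 5 N, so that the plate drags until its rear end has passed it.
- trough (a point): Middle of the floor of the catch trough (jig frame 0, 286, 28 mm). The chute is 62 mm wide inside: it starts 22 mm below the ledge, falls at 42 then 28 degrees to y 221 (44 mm over the bench), then at 14 degrees as the catch trough to an end stop at y 348.
- leaf_hinge (a point): Middle of the leaf's hinge axis, which runs along the jig's x at the back end (jig frame 0, -106, 182 mm). Fixed; axes as the jig's.
- leaf_knob (a point): Centre of the black ball knob, 23 mm across, on a 10 mm stem standing on the free end of the leaf. With the leaf shut it lies 116 mm from the hinge along the jig's +y and 37 mm above the hinge. The ball centre is 34 mm above the top of the leaf. It moves with the leaf.
- leaf (a joint): Steel leaf with two brass drill bushes, 46 x 124 x 8 mm, 0.28 kg, over the plate. Angle in rad: 0 shut (its front lip then closes the nest in front of the plate), 2.6 at its open stop, laid back beyond upright, away from the chute. It opens by taking the knob up and over towards the jig's -y; let go before upright (1.5) it falls shut, let go beyond 1.8 it falls back gently to its open stop.
- plate: Drilled brass gauge plate, 48 (x) x 100 (y) x 5 mm, about 0.2 kg, in the nest under the leaf, its rear end within 4 mm of the back stop, so nothing fits behind it at first. Origin at the centre of its underside, z out of its face. Weight and friction vary. Pressed from above with less than some 6 N, a fingertip skids over it; 8 to 12 N draws it along; a contact force over 22 N scores the jig.
- knob: Yellow dashboard knob, 28 mm wide, 53 mm tall, standing on the bench beside the jig; origin under its centre. Leave it alone.
- gauge: Twin gauge unit in an aluminium housing, 70 x 95 x 32 mm, lying on the bench beyond the jig; origin under its centre. Leave it alone.
- bezel: Blue bezel ring, 68 mm across, 12 mm high, lying on the bench beyond the jig; origin under its centre. Leave it alone.

How it is judged:
On the way, in this order (a step that is already met when the one before it is completed fails the run):
1. the leaf is swung open (value of joint leaf above 2.3 rad), for 0.2 s.
2. the plate is slid out of the nest, flat on the jig (y of plate in the frame of jig between -0.01 and 0.09 m and z of plate in the frame of jig between 0.164 and 0.176 m and angle between plate's own z axis and vertical below 0.1 rad), for 0.1 s.
At the end, for the whole second after the job is handed in: The plate lies at rest face up in the catch trough: its centre 250 to 345 mm from the jig origin along the chute, within 30 mm of its middle line, below 50 mm height, face within 35 degrees of level; the leaf is open by more than 2.3 rad; nothing is held (value of joint leaf above 2.3 rad and y of plate in the frame of jig between 0.19 and 0.345 m and x of plate in the frame of jig between -0.03 and 0.03 m and height (world z) of plate below 0.06 m and angle between plate's own z axis and vertical below 0.6 rad and linear speed of plate below 0.02 m/s); the robot touches nothing.
It fails at once if the plate is pressed or pushed with more than 22 N (contact force between the fingers and plate above 22 N).
It fails at once if the plate is picked up (30 mm above the jig deck) (z of plate in the frame of jig above 0.2 m).
It fails at once if the yellow knob is disturbed (distance of knob from where it was at the start of the episode above 0.02 m).
It fails at once if the gauge unit is disturbed (distance of gauge from where it was at the start of the episode above 0.02 m).
It fails at once if the blue bezel ring is disturbed (distance of bezel from where it was at the start of the episode above 0.02 m).
It also fails if it takes over 69 s, if anything falls off the work surface, if the arm or the gripper's body presses on something with over 40 N, if the wrist force passes 120 N, or if a joint passes its speed limit or range.

ROBOT

A 7-joint arm with a two-finger parallel gripper is mounted at the origin on the work surface. World frame = base frame: x ahead of the robot, y to its left, z up, the work surface at z = 0. Lengths are in m, angles in rad, forces in N, time in s.
With the tool pointing down it reaches from about 0.4 to 0.85 m from the base axis. Payload 4.5 kg.
Tool frame: the origin (TCP) lies where the fingers leave the gripper's body, on its centre line; the fingertips stand 64 mm ahead of it and the grasp point (between the pads) lies 45 mm ahead of it; z points along the fingers, x is the direction in which the jaws open and shut, and the axes are right-handed (so a half turn about z gives the same grasp; the last joint's range is limited). The gripper opens to 88 mm and grips with 3 to 60 N. Pads are 18 mm wide; open, the fingers measure 123 mm over their backs; the gripper's body (75 mm by 187 mm) begins 45 mm behind the grasp point.
Start: joints at [-1.193, 0.689, -0.195, 1.565, 0.157, 0.902, -0.215], TCP at [0.211, 0.588, 0.303] pointing down, gripper open.
Joint ranges: [-3.01, 3.01], [-0.46, 2.08], [-1.47, 1.51], [0.13, 2.56], [-1, 4.14], [0.04, 2.09], [-2.66, 2.66]. Speed limits (rad/s): [2.57, 2.57, 3.14, 3.14, 3.14, 3.14, 3.14].

INTERFACE

Orientations are given as a 3x3 rotation matrix whose columns are the frame's x, y, z axes.
In Python, from cell import telemetry, viewer, job gives the robot as it stands.
- The arm moves only by the tool play_rows, never from a script. Its argument "series" is a list of rows, each a list of 7 numbers: the shift along the tool's x, y, z normalised to -1 to 1, where 1 is 100 cm, then the turn, a rotation vector about the tool's x, y, z normalised to -1 to 1, where 1 is 90 degrees, then the gripper's target within -1 to 1 (fully open at 1, half-way at 0, shut at -1). A call has 1 to 5 rows; each row is the pose to reach, as a shift and turn from the pose commanded when the call began, along the tool's axes at that moment; what a row does not reach only later rows make up. A row lasts 1/12 s, in which the tool goes at most 41.7 mm and 7.16 degrees, less where a joint would pass 70% of its speed; a pose out of reach is approached as far as the arm can. A call with a number of a shift or a turn outside -1 to 1 is refused whole. A call with a gripper value outside its range is refused whole. The fingers move at their own pace and stop on an object; the grip force is fixed at half the most. Time passes only in rows, so rows that repeat a pose let the fingers close. It gives the time, the measured TCP pose, the force and the opening at its end, in the units of the state.
- telemetry.state(): the state, without advancing time (a new reading comes with each control period).
- viewer.snapshot(name): name is "scene" or "top" or "wrist"; returns the picture (400x640x3 uint8, red, green, blue); there is no depth.
- viewer.camera_info(name): a dict with "camera_matrix" (3x3 intrinsics, pixels), "rvec" (rotation vector, rad) and "tvec" (3), from world to camera coordinates, as OpenCV has them. Camera axes: x right, y down, z forward; pixel columns grow to the right and rows downward; lengths in m; the calibration is good to about 2 mm. A picture is of the moment at which its call begins: read the wrist's pose just before it. camera_info takes no time and is no camera call; for the wrist camera it gives the pose at the moment of the call.
- job.close_job(): hands the job in, once; it reports no verdict.
The state is a dict: "time": time; "qpos": joint angles; "qvel": joint speeds; "joint_torque": joint torques, N m; "position": TCP position; "ee_rot": TCP orientation; "wrist_force": force on the tool from outside, world axes, zero at the start; "moment": the same for the moment, N m; "grip_width": finger opening in m.
Only numpy, scipy, OpenCV 4.12 (cv2) and the standard library are available. Lean on these libraries where they do the work, as an engineer would, in place of code of your own. Each camera call takes 0.05 s, during which the arm holds its last target.

## Working session

There is one attempt and no reset: what is moved stays moved. The work goes in short steps, Python scripts to look and compute and a tool call to move; the robot and the scene stay as the last step left them, time stands still between calls to the robot, and variables do not carry over. Pictures are saved under pics/ and viewed, and the job is handed in when it is done.

Besides the shell and the picture viewer there is one more tool, called after "Emit:" as name([rows], argument=value, ...), one row to a line, values as JSON. play_rows: Moves the arm, as the interface text tells. Scaled input: -1 to 1 covers 100 cm each way for a shift and 90 degrees each way for a turn. Its arguments: {"type":"object","properties":{"series":{"type":"array","items":{"type":"array","items":{"type":"number"}}}},"required":["series"]}

```bash
ls; mkdir -p pics; python3 - <<'E'
from cell import telemetry, viewer, job
import cv2
s=telemetry.state(); print(s)
for n in("scene","top","wrist"):
    print(n,viewer.camera_info(n))
    cv2.imwrite(f"pics/{n}0.png",viewer.snapshot(n)[:,:,::-1])
E
```

```text
pics
{'time': 0.0, 'qpos': array([-1.19322315,  0.68995773, -0.19451134,  1.56633568,  0.15729931,
        0.90249736, -0.21511639]), 'qvel': array([ 6.63391043e-04,  1.08357121e-05, -4.27862800e-04, -1.46773724e-04,
        3.49717309e-04, -1.07959960e-03,  2.74602898e-03]), 'joint_torque': array([ 9.30068527e-04, -5.27570450e+01, -1.26661364e+00, -1.53426594e+01,
       -5.26714220e-02,  6.46336761e-03,  1.61907756e-04]), 'position': array([0.2105187 , 0.58793511, 0.30192847]), 'ee_rot': array([[ 3.36980707e-01,  9.41511430e-01, -4.80369139e-04],
       [ 9.41509828e-01, -3.36981022e-01, -1.74182081e-03],
       [-1.80181949e-03,  1.34687742e-04, -9.99998368e-01]]), 'wrist_force': array([ 0.04153118, -0.36844996, -0.11891324]), 'moment': array([-0.01492547,  0.02355526, -0.03194043]), 'grip_width': 0.0884146382634979}
scene {'camera_matrix': array([[495.67422928,   0.        , 324.8809032 ],
       [  0.        , 495.67422928, 206.56370288],
       [  0.        ,   0.        ,   1.        ]]), 'rvec': array([ 1.24368045,  2.06380225, -1.12404298]), 'tvec': array([ 0.22617579, -0.17549486,  1.47007131])}
top {'camera_matrix': array([[407.01575772,   0.        , 321.4393947 ],
       [  0.        , 407.01575772, 200.94615057],
       [  0.        ,   0.        ,   1.        ]]), 'rvec': array([ 2.19306838, -2.13437747,  0.10318669]), 'tvec': array([0.08995176, 0.62079225, 0.77414387])}
wrist {'camera_matrix': array([[345.69675936,   0.        , 320.2420726 ],
       [  0.        , 345.69675936, 201.76441167],
       [  0.        ,   0.        ,   1.        ]]), 'rvec': array([-2.38916833, -1.68155164, -0.21783232]), 'tvec': array([-0.62511376, -0.03540493,  0.38865505])}
```

View pics/scene0.png

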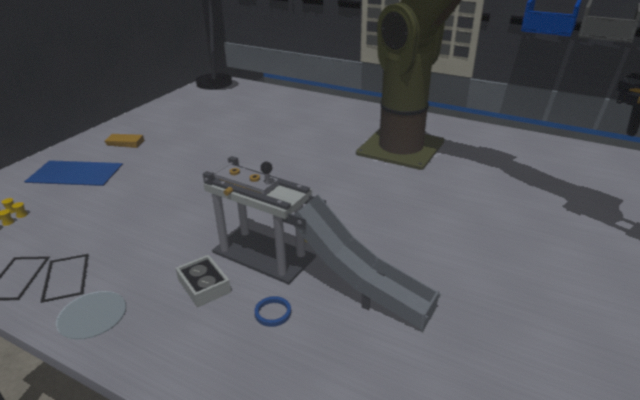

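View pics/top0.png

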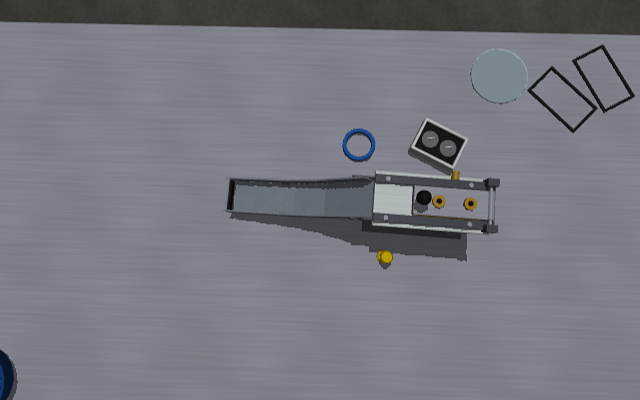

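View pics/wrist0.png

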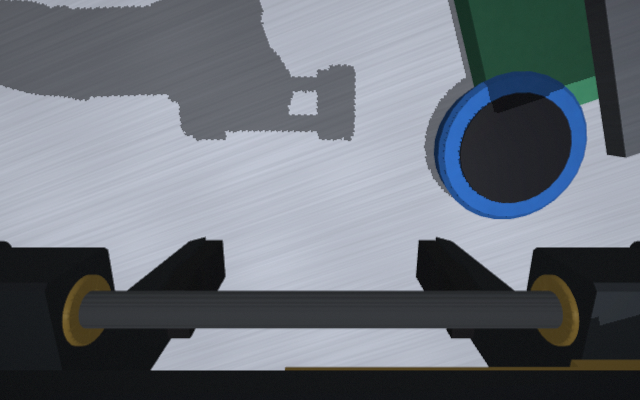

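The overview shows the jig in the top view with its chute to the left, the leaf knob near (424,198), the yellow knob near (386,257), the gauge near (439,143) and the bezel near (359,145). I'll zoom in for accurate corners.

```bash
python3 - <<'E'
import cv2
a=cv2.imread("pics/top0.png")[165:245,360:510]; cv2.imwrite("pics/top0z.png",cv2.resize(a,None,fx=5,fy=5,interpolation=cv2.INTER_NEAREST))
a=cv2.imread("pics/scene0.png")[145:225,190:330]; cv2.imwrite("pics/scene0z.png",cv2.resize(a,None,fx=5.5,fy=5.5,interpolation=cv2.INTER_NEAREST))
E
```

```text
(no output)
```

View pics/top0z.png

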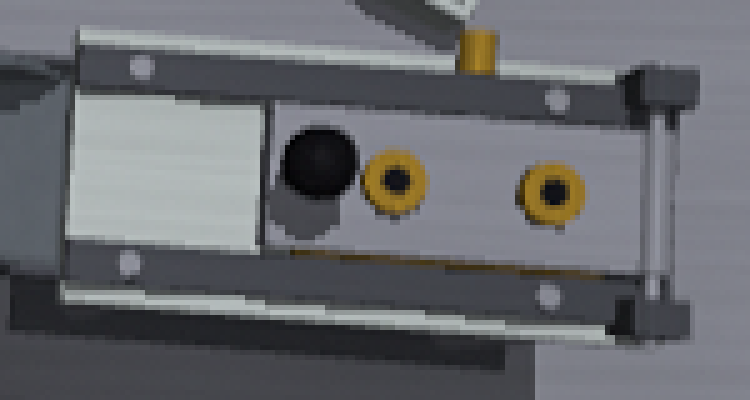

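View pics/scene0z.png

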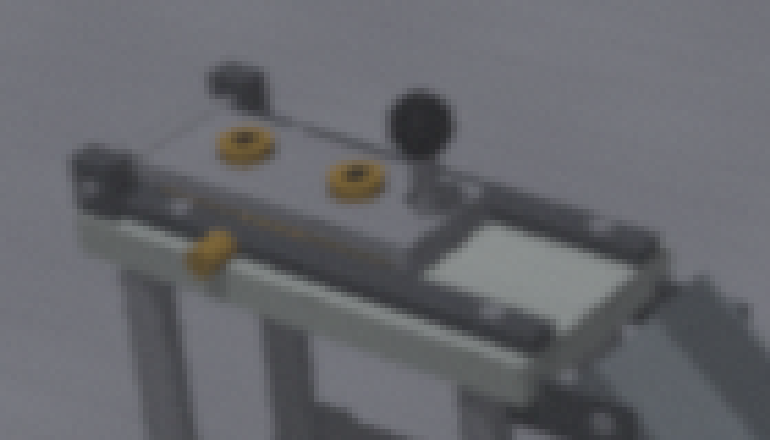

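```bash
cat > h.py <<'E'
import numpy as np, cv2
from cell import telemetry, viewer, job
def P(n):
    c=viewer.camera_info(n); R=cv2.Rodrigues(c["rvec"])[0]; return c["camera_matrix"],R,c["tvec"]
def ray(n,uv,cam=None):
    K,R,t=cam or P(n); d=R.T@np.linalg.inv(K)@np.array([*uv,1.]); return -R.T@t,d/np.linalg.norm(d)
def onz(n,uv,z):
    o,d=ray(n,uv); return o+d*(z-o[2])/d[2]
def proj(n,p):
    K,R,t=P(n); q=K@(R@np.asarray(p)+t); return q[:2]/q[2]
def tri(rs):
    A=0;b=0
    for o,d in rs:
        M=np.eye(3)-np.outer(d,d);A=A+M;b=b+M@o
    return np.linalg.solve(A,b)
E
python3 - <<'E'
from h import *
z=lambda x,y:((x+.5)/5+359.5,(y+.5)/5+164.5)
# (px, jig xy, height)
L=[((77,28),(45,80),.170),((62,303),(-45,80),.170),((72,93),(25,80),.170),((67,240),(-25,80),.170),((79,48),(39,80),.177),((66,285),(-39,80),.177)]
W=np.array([onz("top",z(*p),h)[:2] for p,_,h in L]); J=np.array([j for _,j,_ in L])/1e3
# direction along y from hinge posts / deck edge
kt=tri([ray("top",z(320,161)),ray("scene",((421.5)/5.5+189.5,(124.5)/5.5+144.5))])
print("knob",kt)
# rail edges far end
ex=[((625,127),(25,None)),]
print(W)
# hinge pin ends midpoint (z .182)
h=onz("top",z(659,120),.182),onz("top",z(657,300),.182); print(h)
A=np.vstack([W,(h[0][:2]+h[1][:2])/2,kt[:2]]);B=np.vstack([J,[0,-.106],[0,.010]])
Bc=B-B.mean(0);Ac=A-A.mean(0);a=np.arctan2((Bc[:,0]*Ac[:,1]-Bc[:,1]*Ac[:,0]).sum(),(Bc*Ac).sum())
R=np.array([[np.cos(a),-np.sin(a)],[np.sin(a),np.cos(a)]]);t=A.mean(0)-R@B.mean(0)
print(a,t);print((A-B@R.T-t)*1e3)
for j in [(0,-106,182),(0,10,219),(0,80,170),(0,348,0)]:
    w=np.r_[R@np.array(j[:2])/1e3+t,j[2]/1e3];print(j,w,proj("top",w),proj("scene",w))
for p,hh in (((386,257),.05),((439,143),.032),((359,145),.01)):
    w=onz("top",p,hh)[:2];print((w-t)@R)
E
```

```text
knob [ 0.60929934 -0.05045189  0.21877975]
[[0.65730692 0.0181919 ]
 [0.56625388 0.02182056]
 [0.63554076 0.01953789]
 [0.5869019  0.02048709]
 [0.64940279 0.01829366]
 [0.57176638 0.02142322]]
(array([ 0.62991807, -0.1683435 ,  0.182     ]), array([ 0.57180513, -0.16679307,  0.182     ]))
-0.049401684225111396 [ 0.60729638 -0.06022467]
[[ 1.11491482  0.73634799]
 [-0.04793094 -0.0793408 ]
 [-0.67564965  1.09470601]
 [ 0.6244934  -0.42517441]
 [-0.79653335  0.54180941]
 [-0.52811026 -0.18039286]
 [-1.20032916 -1.47293892]
 [ 1.50914514 -0.21501641]]
(0, -106, 182) [ 0.60206193 -0.16609535  0.182     ] [490.26881035 205.74885054] [221.66718742 169.13230008]
(0, 10, 219) [ 0.6077902  -0.05023687  0.219     ] [423.58295582 197.72045222] [266.75592274 166.72757021]
(0, 80, 170) [0.61124691 0.01967773 0.17      ] [373.70607159 197.83463267] [299.12766981 198.95112481]
(0, 348, 0) [0.62448118 0.28735076 0.        ] [234.34826831 197.20740902] [426.48891061 317.91332218]
[-0.09715824  0.03583984]
[ 0.13733764 -0.05924381]
[0.12671538 0.09919101]
```

```bash
cat >> h.py <<'E'
A=-0.0494;T=np.array([0.6073,-0.0602,0]);RJ=np.array([[np.cos(A),-np.sin(A),0],[np.sin(A),np.cos(A),0],[0,0,1.]])
def J2W(p): return RJ@(np.asarray(p)/1e3)+T
def W2J(w): return RJ.T@(np.asarray(w)-T)*1e3
from scipy.spatial.transform import Rotation as Ro
def goal(jp,tilt=0):
    """jig mm of TCP; tool x along jig +x, z down, tilt about jig x (deg)"""
    R=RJ@Ro.from_euler('x',tilt,degrees=True).as_matrix()@np.diag([1,-1,-1.])
    return J2W(jp),R
def rel(jp,tilt=0,s=None):
    s=s or telemetry.state(); p,R=goal(jp,tilt); R0=s["ee_rot"]
    return np.round(np.r_[R0.T@(p-s["position"]),Ro.from_matrix(R0.T@R).as_rotvec()/(np.pi/2)],4)
def st():
    s=telemetry.state(); print("t%.2f tcpJ"%s["time"],np.round(W2J(s["position"]),1),"F",np.round(RJ.T@s["wrist_force"],2),"w %.4f"%s["grip_width"],"q",np.round(s["qpos"],2)); return s
E
python3 -c "
from h import *
st();print(rel((0,10,360)))"
```

```text
t0.15 tcpJ [-428.3  627.9  302.1] F [-0.52  0.29 -0.48] w 0.0883 q [-1.19  0.69 -0.19  1.57  0.16  0.9  -0.22]
[-4.672e-01  5.891e-01 -5.720e-02  6.000e-04  7.000e-04  8.126e-01]
```

Emit:
play_rows([
  [-0.02, 0.025, -0.04, 0, 0, 0.05, 1],
  [-0.467, 0.589, -0.057, 0, 0, 0.813, 1],
  [-0.467, 0.589, -0.057, 0, 0, 0.813, 1],
  [-0.467, 0.589, -0.057, 0, 0, 0.813, 1],
  [-0.467, 0.589, -0.057, 0, 0, 0.813, 1],
])

```text
time: 0.57
position: [0.3129, 0.423, 0.341]
ee_rot: [[0.8, 0.599, 0.0], [0.599, -0.8, -0.0], [0.0, 0.0, -1.0]]
wrist_force: [0.6, 0.6, 1.2]
grip_width: 0.0884
```

```bash
python3 -c "
from h import *
st();print(rel((0,10,360)))"
```

```text
t0.57 tcpJ [-317.9  468.1  341. ] F [0.55 0.61 1.25] w 0.0884 q [-0.99  0.51 -0.05  1.82  0.03  0.82 -0.41]
[-0.0476  0.5555 -0.019   0.     -0.      0.4406]
```

Emit:
play_rows([
  [-0.048, 0.555, -0.019, 0, 0, 0.44, 1],
  [-0.048, 0.555, -0.019, 0, 0, 0.44, 1],
  [-0.048, 0.555, -0.019, 0, 0, 0.44, 1],
  [-0.048, 0.555, -0.019, 0, 0, 0.44, 1],
  [-0.048, 0.555, -0.019, 0, 0, 0.44, 1],
])

```text
time: 0.98
position: [0.4239, 0.2469, 0.3481]
ee_rot: [[1.0, 0.018, -0.0], [0.018, -1.0, 0.0], [-0.0, -0.0, -1.0]]
wrist_force: [0.8, 0.5, 0.4]
grip_width: 0.0883
```

```bash
python3 -c "
from h import *
st();print(rel((0,10,360)))"
```

```text
t0.98 tcpJ [-198.4  297.6  348.1] F [0.76 0.51 0.38] w 0.0883 q [-0.71  0.45  0.13  1.91 -0.08  0.78 -0.52]
[ 1.787e-01  3.003e-01 -1.200e-02 -1.000e-04  1.000e-04  4.270e-02]
```

Emit:
play_rows([
  [0.179, 0.3, -0.012, 0, 0, 0.043, 1],
  [0.179, 0.3, -0.012, 0, 0, 0.043, 1],
  [0.179, 0.3, -0.012, 0, 0, 0.043, 1],
  [0.179, 0.3, -0.012, 0, 0, 0.043, 1],
  [0.179, 0.3, -0.012, 0, 0, 0.043, 1],
])

```text
time: 1.4
position: [0.5347, 0.0706, 0.3551]
ee_rot: [[0.999, -0.044, -0.0], [-0.044, -0.999, 0.0], [-0.0, -0.0, -1.0]]
wrist_force: [1.2, 0.5, -0.2]
grip_width: 0.0883
```

```bash
python3 -c "
from h import *
st();print(rel((0,10,360)))"
```

```text
t1.40 tcpJ [-78.9 127.1 355.1] F [ 1.17  0.56 -0.23] w 0.0883 q [-0.31  0.51  0.14  1.77 -0.09  0.87 -0.17]
[ 7.830e-02  1.175e-01 -5.000e-03 -1.000e-04  3.000e-04  3.500e-03]
```

Emit:
play_rows([
  [0.078, 0.117, -0.005, 0, 0, 0.004, 1],
  [0.078, 0.117, -0.005, 0, 0, 0.004, 1],
  [0.078, 0.117, -0.005, 0, 0, 0.004, 1],
  [0.078, 0.117, -0.005, 0, 0, 0.004, 1],
  [0.078, 0.117, -0.005, 0, 0, 0.004, 1],
])

```text
time: 1.82
position: [0.6082, -0.0538, 0.3598]
ee_rot: [[0.998, -0.058, 0.001], [-0.058, -0.998, -0.004], [0.001, 0.004, -1.0]]
wrist_force: [-0.4, -0.3, 0.4]
grip_width: 0.0878
```

```bash
python3 -c "
from h import *
st();print(rel((0,10,360)))
np.save('w1.npy',np.array(P('wrist'),dtype=object),allow_pickle=True)
print(proj('wrist',J2W((0,10,219))),proj('wrist',J2W((-7,40,170))))
cv2.imwrite('pics/wrist1.png',viewer.snapshot('wrist')[:,:,::-1])"
```

```text
t1.82 tcpJ [  0.6   6.4 359.8] F [-0.39 -0.28  0.39] w 0.0878 q [-0.07  0.61  0.15  1.55 -0.1   0.99  0.04]
[-0.0006 -0.0036 -0.0002  0.0023 -0.0008 -0.0057]Traceback (most recent call last):
  File "<string>", line 4, in <module>
    np.save('w1.npy',np.array(P('wrist'),dtype=object),allow_pickle=True)
                     ~~~~~~~~^^^^^^^^^^^^^^^^^^^^^^^^^
ValueError: could not broadcast input array from shape (3,3) into shape (3,)
```

Emit:
play_rows([
  [0, -0.003, 0, 0, 0, -0.004, 1],
  [0, -0.003, 0, 0, 0, -0.004, 1],
])

```text
time: 1.98
position: [0.6065, -0.0423, 0.3596]
ee_rot: [[0.999, -0.041, -0.002], [-0.041, -0.999, 0.002], [-0.002, -0.002, -1.0]]
wrist_force: [-0.3, 1.2, 0.0]
grip_width: 0.088
```

```bash
python3 -c "
from h import *
st();print(rel((0,10,360)))
for j in [(0,10,219),(0,80,170),(25,80,170),(-25,80,170)]: print(j,proj('wrist',J2W(j)))
cv2.imwrite('pics/wrist1.png',viewer.snapshot('wrist')[:,:,::-1])"
```

```text
t1.98 tcpJ [ -1.7  17.9 359.6] F [-0.38  1.18  0.02] w 0.0880 q [-0.08  0.61  0.14  1.56 -0.1   0.99  0.04]
[ 0.0016  0.0079 -0.0004 -0.0014  0.001   0.0054]
(0, 10, 219) [321.92774205 223.77722105]
(0, 80, 170) [322.49245304 116.48249046]
(25, 80, 170) [355.20286892 116.7470526 ]
(-25, 80, 170) [289.77313863 116.21785635]
```

View pics/wrist1.png

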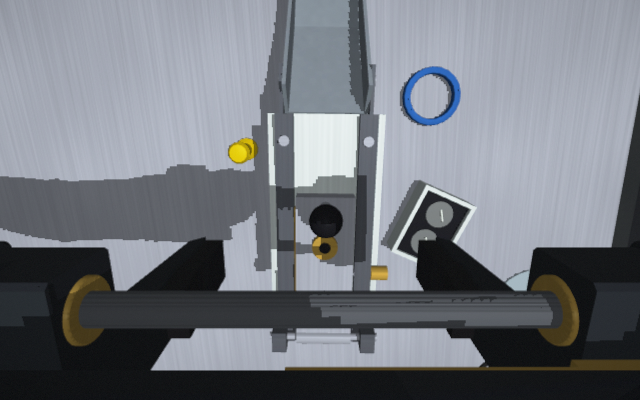

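The wrist view shows the leaf knob at (326,221), and the ledge near row 113 with channel corners at (294,114) and (357,113). The arm was still settling, so I'll hold and re-measure.

Emit:
play_rows([
  [0, 0, 0, 0, 0, 0, 1],
  [0, 0, 0, 0, 0, 0, 1],
  [0, 0, 0, 0, 0, 0, 1],
  [0, 0, 0, 0, 0, 0, 1],
])

```text
time: 2.37
position: [0.6069, -0.0443, 0.3602]
ee_rot: [[0.999, -0.043, 0.0], [-0.043, -0.999, 0.0], [0.0, -0.0, -1.0]]
wrist_force: [0.6, 0.4, 0.8]
grip_width: 0.0878
```

```bash
python3 -c "
from h import *
st();print(rel((0,10,360)))
for j in [(0,10,219),(0,80,170),(25,80,170),(-25,80,170)]: print(j,proj('wrist',J2W(j)))
im=viewer.snapshot('wrist')[:,:,::-1]
cv2.imwrite('pics/wrist2.png',cv2.resize(im[100:280,250:410],None,fx=3.3,fy=3.3,interpolation=cv2.INTER_NEAREST))
g=(im.max(2)<25).astype(np.uint8); g[:195]=0;g[245:]=0;g[:,:300]=0;g[:,350:]=0
c=max(cv2.findContours(g,0,2)[0],key=cv2.contourArea);print(cv2.minEnclosingCircle(c))
uv=cv2.minEnclosingCircle(c)[0]
print(W2J(onz('wrist',uv,.219)))
st()"
```

```text
t2.37 tcpJ [ -1.1  15.9 360.2] F [0.58 0.46 0.83] w 0.0878 q [-0.08  0.61  0.14  1.56 -0.09  0.99  0.04]
[ 0.0011  0.0059  0.0002 -0.0001 -0.      0.0039]
(0, 10, 219) [320.82831782 220.23638609]
(0, 80, 170) [321.20656019 113.20744269]
(25, 80, 170) [353.93288281 113.39646651]
(-25, 80, 170) [288.46490906 113.01833034]
((324.28570556640625, 217.2857208251953), 16.173906326293945)
[  2.38029991  11.90167133 219.        ]
t2.42 tcpJ [ -1.1  15.7 360.2] F [ 0.5  -0.76  0.4 ] w 0.0883 q [-0.08  0.61  0.14  1.56 -0.09  0.99  0.04]
```

View pics/wrist2.png

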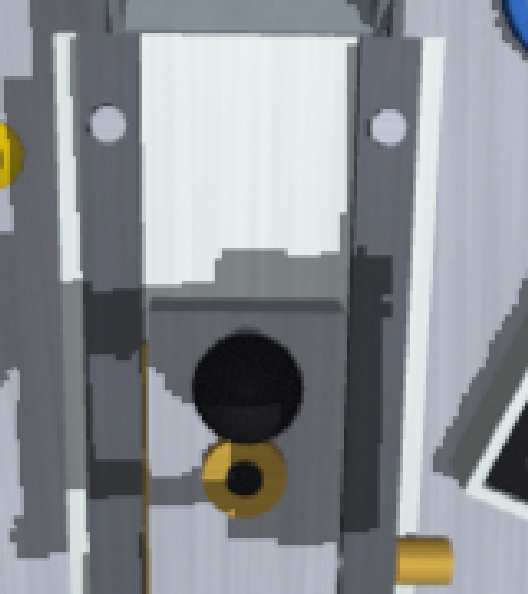

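The wrist view puts the jig about 2 mm further along its x and y than my top-view fit did. I'll adopt that and descend.

```bash
echo 'T=T+RJ@np.array([.002,.0015,0])' >> h.py; python3 -c "
from h import *
st();print(rel((0,10,300)));print(rel((0,10,264)))"
```

```text
t2.42 tcpJ [ -3.1  14.2 360.2] F [ 0.5  -0.76  0.4 ] w 0.0883 q [-0.08  0.61  0.14  1.56 -0.09  0.99  0.04]
[ 0.003   0.0042  0.0602 -0.0001 -0.0001  0.0037]
[ 0.003   0.0042  0.0962 -0.0001 -0.0001  0.0037]
```

Emit:
play_rows([
  [0.003, 0.004, 0.02, 0, 0, 0.004, 1],
  [0.003, 0.004, 0.045, 0, 0, 0.004, 1],
  [0.003, 0.004, 0.07, 0, 0, 0.004, 1],
  [0.003, 0.004, 0.088, 0, 0, 0.004, 1],
  [0.003, 0.004, 0.096, 0, 0, 0.004, 1],
])

```text
time: 2.83
position: [0.6086, -0.0488, 0.2615]
ee_rot: [[0.999, -0.05, -0.004], [-0.05, -0.999, 0.0], [-0.004, -0.0, -1.0]]
wrist_force: [-0.6, -0.6, -0.9]
grip_width: 0.0882
```

Emit:
play_rows([
  [0, 0, 0, 0, 0, 0, 0.2],
  [0, 0, 0, 0, 0, 0, -0.1],
])

```text
time: 3.0
position: [0.6103, -0.049, 0.2645]
ee_rot: [[0.999, -0.05, 0.001], [-0.05, -0.999, -0.0], [0.001, 0.0, -1.0]]
wrist_force: [-0.0, -0.3, 1.2]
grip_width: 0.0767
```

```bash
python3 -c "
from h import *
st()
cv2.imwrite('pics/wrist3.png',viewer.snapshot('wrist')[:,:,::-1])"
```

```text
t3.00 tcpJ [  0.4   9.8 264.5] F [-0.02 -0.29  1.25] w 0.0767 q [-0.06  0.72  0.12  1.66 -0.11  0.77  0.06]
```

View pics/wrist3.png

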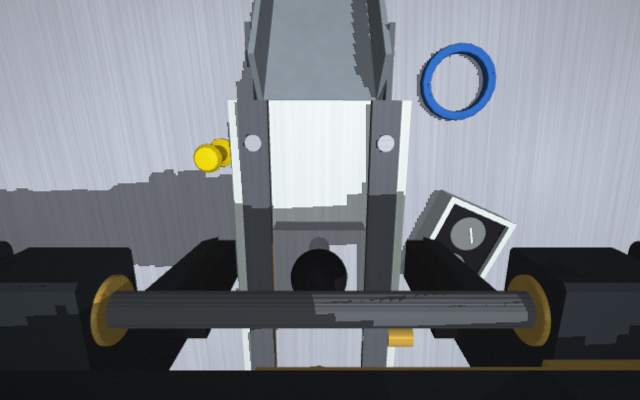

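The knob sits at (319,277), midway between the fingers at columns 238 and 404, so the jaws are centred. Closing.

Emit:
play_rows([
  [0, 0, 0, 0, 0, 0, -1],
  [0, 0, 0, 0, 0, 0, -1],
  [0, 0, 0, 0, 0, 0, -1],
  [0, 0, 0, 0, 0, 0, -1],
  [0, 0, 0, 0, 0, 0, -1],
])

```text
time: 3.47
position: [0.61, -0.049, 0.2645]
ee_rot: [[0.999, -0.05, 0.001], [-0.05, -0.999, 0.0], [0.001, -0.0, -1.0]]
wrist_force: [-1.4, -0.4, 0.8]
grip_width: 0.0396
```

Emit:
play_rows([
  [0, 0, 0, 0, 0, 0, -1],
  [0, 0, 0, 0, 0, 0, -1],
  [0, 0, 0, 0, 0, 0, -1],
  [0, 0, 0, 0, 0, 0, -1],
])

```text
time: 3.8
position: [0.6097, -0.049, 0.2642]
ee_rot: [[0.999, -0.05, -0.001], [-0.05, -0.999, 0.0], [-0.001, -0.0, -1.0]]
wrist_force: [-1.3, -0.5, 1.5]
grip_width: 0.0203
```

```bash
python3 -c "
from h import *
s=st()
p0=W2J(s['position'])
# arc for TCP: knob assumed at tcp -45z; hinge rel
for th in range(0,131,10):
    a=np.radians(th); y=116*np.cos(a)-37*np.sin(a)-116; z=116*np.sin(a)+37*np.cos(a)-37
    print(th,np.round(-y/1000,3),np.round(-z/1000,3))"
```

```text
t3.80 tcpJ [-1.000e-01  9.800e+00  2.642e+02] F [-1.25 -0.61  1.54] w 0.0203 q [-0.06  0.72  0.12  1.66 -0.11  0.77  0.06]
0 -0.0 -0.0
10 0.008 -0.02
20 0.02 -0.037
30 0.034 -0.053
40 0.051 -0.066
50 0.07 -0.076
60 0.09 -0.082
70 0.111 -0.085
80 0.132 -0.084
90 0.153 -0.079
100 0.173 -0.071
110 0.19 -0.059
120 0.206 -0.045
130 0.219 -0.028
```

Emit:
play_rows([
  [0, 0, 0, 0, 0, 0, -1],
  [0, 0, 0, 0, 0, 0, -1],
])

```text
time: 3.97
position: [0.6097, -0.049, 0.2642]
ee_rot: [[0.999, -0.05, -0.0], [-0.05, -0.999, 0.0], [-0.0, -0.0, -1.0]]
wrist_force: [-2.2, 0.0, 3.0]
grip_width: 0.0208
```

```bash
python3 -c "
from h import *
s=st()
cv2.imwrite('pics/scene1.png',cv2.resize(viewer.snapshot('scene')[90:230,190:360,::-1],None,fx=4,fy=4))"
```

```text
t3.97 tcpJ [-1.000e-01  9.800e+00  2.642e+02] F [-2.16 -0.09  3.01] w 0.0208 q [-0.06  0.72  0.12  1.66 -0.11  0.77  0.06]
```

View pics/scene1.png

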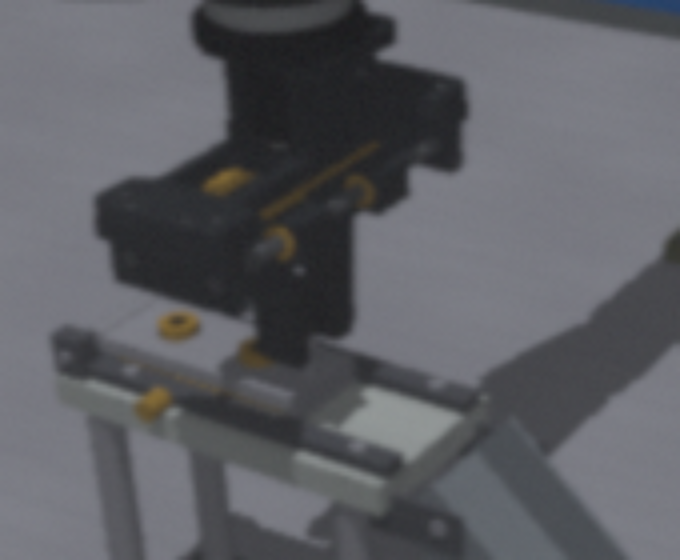

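The fingers are on the ball (20.8 mm opening). I'll swing it along the arc in 10° rows.

Emit:
play_rows([
  [0, 0.004, -0.01, 0, 0, 0, -1],
  [0, 0.008, -0.02, 0, 0, 0, -1],
  [0, 0.014, -0.029, 0, 0, 0, -1],
  [0, 0.02, -0.037, 0, 0, 0, -1],
  [0, 0.034, -0.053, 0, 0, 0, -1],
])

```text
time: 4.43
position: [0.6079, -0.0819, 0.3168]
ee_rot: [[0.999, -0.048, -0.001], [-0.048, -0.999, 0.001], [-0.002, -0.001, -1.0]]
wrist_force: [2.7, -3.1, -8.8]
grip_width: 0.0205
```

```bash
python3 -c "
from h import *
s=st()
cv2.imwrite('pics/scene2.png',cv2.resize(viewer.snapshot('scene')[90:230,190:360,::-1],None,fx=4,fy=4))"
```

```text
t4.43 tcpJ [-3.000e-01 -2.310e+01  3.168e+02] F [ 2.81 -2.95 -8.84] w 0.0205 q [-0.01  0.66  0.12  1.59 -0.1   0.9   0.1 ]
```

View pics/scene2.png

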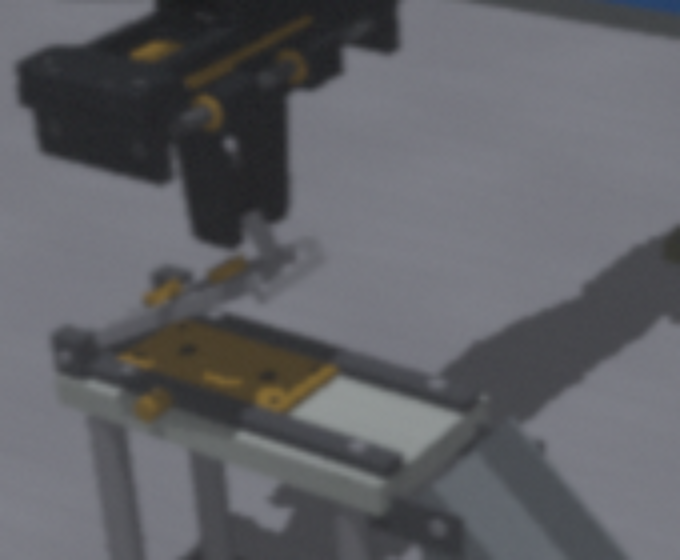

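The leaf is rising in the grip and the brass plate is visible in the nest. Continuing.

Emit:
play_rows([
  [0, 0.017, -0.013, 0, 0, 0, -1],
  [0, 0.036, -0.023, 0, 0, 0, -1],
  [0, 0.056, -0.029, 0, 0, 0, -1],
  [0, 0.077, -0.032, 0, 0, 0, -1],
  [0, 0.098, -0.031, 0, 0, 0, -1],
])

```text
time: 4.9
position: [0.6026, -0.1812, 0.3482]
ee_rot: [[0.999, -0.05, -0.001], [-0.05, -0.999, 0.002], [-0.001, -0.002, -1.0]]
wrist_force: [1.9, 2.5, -14.1]
grip_width: 0.0209
```

```bash
python3 -c "
from h import *
s=st();p=W2J(s['position']);k=np.degrees(np.arctan2(p[2]-45-182,p[1]+106))-17.7
print(k,np.hypot(p[2]-45-182,p[1]+106))
for th in (90,100,110,120):
    a=np.radians(th);y=116*np.cos(a)-37*np.sin(a)-106;z=116*np.sin(a)+37*np.cos(a)+182+45;print(th,rel((0,y,z)))
cv2.imwrite('pics/scene3.png',cv2.resize(viewer.snapshot('scene')[70:210,190:360,::-1],None,fx=4,fy=4))"
```

```text
t4.90 tcpJ [  -0.7 -122.6  348.2] F [  1.79   2.54 -14.09] w 0.0209 q [ 0.15  0.65  0.12  1.5  -0.09  1.    0.25]
80.09181764560248 122.33879742846294
90 [ 0.0008  0.0204  0.0052 -0.0011  0.0007 -0.0006]
100 [ 0.0008  0.04    0.0133 -0.0011  0.0007 -0.0006]
110 [ 0.0008  0.0579  0.0248 -0.0011  0.0007 -0.0006]
120 [ 0.0009  0.0735  0.0391 -0.0011  0.0007 -0.0006]
```

View pics/scene3.png

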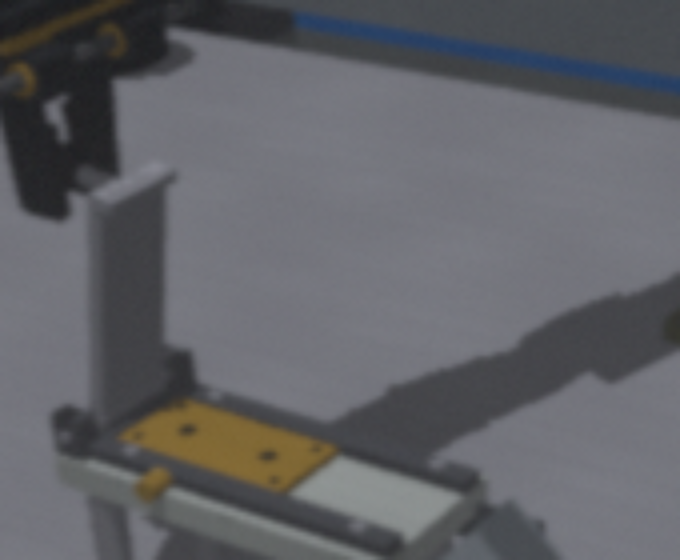

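The leaf is near upright at about 80°. Going on to 120°.

Emit:
play_rows([
  [0, 0.02, 0.005, 0, 0, 0, -1],
  [0, 0.04, 0.013, 0, 0, 0, -1],
  [0, 0.058, 0.025, 0, 0, 0, -1],
  [0, 0.074, 0.039, 0, 0, 0, -1],
  [0, 0.074, 0.039, 0, 0, 0, -1],
])

```text
time: 5.37
position: [0.5986, -0.2567, 0.3066]
ee_rot: [[0.999, -0.054, -0.002], [-0.054, -0.999, 0.001], [-0.002, -0.001, -1.0]]
wrist_force: [-0.3, 1.6, -2.1]
grip_width: 0.0204
```

Emit:
play_rows([
  [0, 0, 0, 0, 0, 0, 1],
  [0, 0, 0, 0, 0, 0, 1],
  [0, 0, 0, 0, 0, 0, 1],
  [0, 0, 0, 0, 0, 0, 1],
])

```text
time: 5.7
position: [0.6002, -0.2552, 0.3107]
ee_rot: [[0.999, -0.05, 0.003], [-0.05, -0.999, -0.002], [0.003, 0.002, -1.0]]
wrist_force: [0.5, -0.5, -0.0]
grip_width: 0.0452
```

```bash
python3 -c "
from h import *
s=st()
cv2.imwrite('pics/scene4.png',cv2.resize(viewer.snapshot('scene')[70:210,150:320,::-1],None,fx=4,fy=4))"
```

```text
t5.70 tcpJ [   0.6 -196.6  310.7] F [ 0.55 -0.48 -0.05] w 0.0452 q [ 0.27  0.72  0.11  1.48 -0.09  0.95  0.36]
```

View pics/scene4.png

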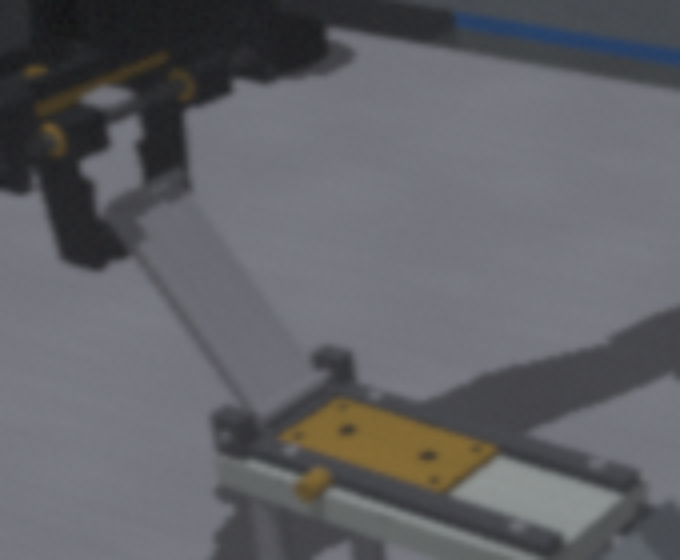

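The fingers are opening and the leaf is leaning back between them. I'll finish opening, then rise.

Emit:
play_rows([
  [0, 0, 0, 0, 0, 0, 1],
  [0, 0, 0, 0, 0, 0, 1],
  [0, 0, 0, 0, 0, 0, 1],
  [0, 0, 0, 0, 0, 0, 1],
  [0, 0, 0, 0, 0, 0, 1],
])

```text
time: 6.17
position: [0.5995, -0.2546, 0.3091]
ee_rot: [[0.999, -0.05, -0.0], [-0.05, -0.999, 0.0], [-0.0, -0.0, -1.0]]
wrist_force: [-0.3, 0.4, 0.2]
grip_width: 0.0827
```

Emit:
play_rows([
  [0, 0, -0.02, 0, 0, 0, 1],
  [0, 0, -0.05, 0, 0, 0, 1],
  [0, 0, -0.08, 0, 0, 0, 1],
  [0, 0, -0.09, 0, 0, 0, 1],
])

```text
time: 6.5
position: [0.6009, -0.2555, 0.4037]
ee_rot: [[0.999, -0.051, 0.007], [-0.051, -0.999, -0.003], [0.007, 0.002, -1.0]]
wrist_force: [0.1, -0.1, 0.4]
grip_width: 0.0882
```

```bash
python3 -c "
from h import *
s=st();print(rel((0,-60,300)))
cv2.imwrite('pics/scene5.png',cv2.resize(viewer.snapshot('scene')[90:230,150:320,::-1],None,fx=4,fy=4))"
```

```text
t6.50 tcpJ [   1.2 -196.9  403.7] F [ 0.1  -0.11  0.35] w 0.0882 q [ 0.27  0.63  0.13  1.35 -0.08  1.16  0.35]
[-0.0021 -0.1371  0.1033  0.0015 -0.0045 -0.0007]
```

View pics/scene5.png

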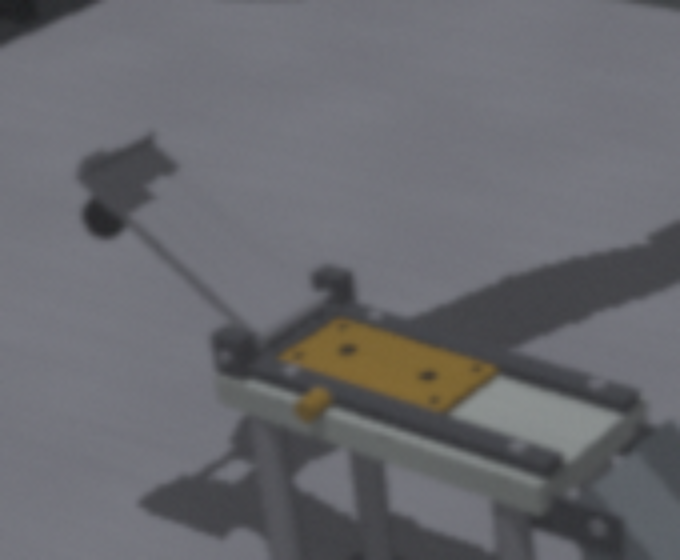

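The leaf lies back at its stop. Next I move over the plate while closing the fingers.

Emit:
play_rows([
  [0, -0.03, 0.01, 0, 0, 0, -1],
  [0, -0.07, 0.03, 0, 0, 0, -1],
  [-0.002, -0.11, 0.06, 0, 0, 0, -1],
  [-0.002, -0.14, 0.09, 0, 0, 0, -1],
  [-0.002, -0.152, 0.103, 0, 0, 0, -1],
])

```text
time: 6.97
position: [0.6039, -0.0984, 0.2929]
ee_rot: [[0.999, -0.047, -0.004], [-0.047, -0.999, 0.003], [-0.004, -0.003, -1.0]]
wrist_force: [-1.0, -0.4, -0.1]
grip_width: 0.0568
```

Emit:
play_rows([
  [0, 0, 0, 0, 0, 0, -1],
  [0, 0, 0, 0, 0, 0, -1],
  [0, 0, 0, 0, 0, 0, -1],
  [0, 0, 0, 0, 0, 0, -1],
  [0, 0, 0, 0, 0, 0, -1],
])

```text
time: 7.38
position: [0.6055, -0.105, 0.2972]
ee_rot: [[0.999, -0.053, 0.002], [-0.053, -0.999, -0.001], [0.002, 0.001, -1.0]]
wrist_force: [0.5, 0.7, 0.1]
grip_width: 0.0231
```

Emit:
play_rows([
  [0, 0, 0, 0, 0, 0, -1],
  [0, 0, 0, 0, 0, 0, -1],
  [0, 0, 0, 0, 0, 0, -1],
  [0, 0, 0, 0, 0, 0, -1],
])

```text
time: 7.72
position: [0.6052, -0.1031, 0.2963]
ee_rot: [[0.999, -0.051, 0.0], [-0.051, -0.999, 0.0], [0.0, -0.0, -1.0]]
wrist_force: [0.4, -0.3, 0.3]
grip_width: 0.0004
```

```bash
python3 -c "
from h import *
s=st();print(rel((0,-45,250)))
cv2.imwrite('pics/top2.png',cv2.resize(viewer.snapshot('top')[160:240,350:560,::-1],None,fx=3.8,fy=3.8,interpolation=cv2.INTER_NEAREST))
cv2.imwrite('pics/wrist4.png',viewer.snapshot('wrist')[:,:,::-1])"
```

```text
t7.72 tcpJ [ -1.9 -44.4 296.3] F [ 0.43 -0.23  0.3 ] w 0.0004 q [ 0.03  0.68  0.12  1.62 -0.1   0.85  0.13]
[ 0.0019  0.0006  0.0463 -0.     -0.0002 -0.0008]
```

View pics/wrist4.png

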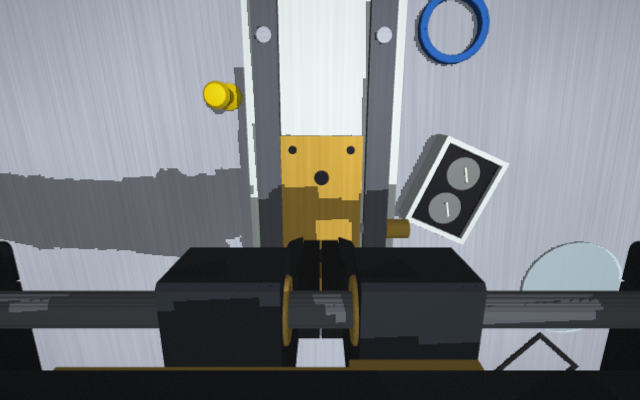

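View pics/top2.png

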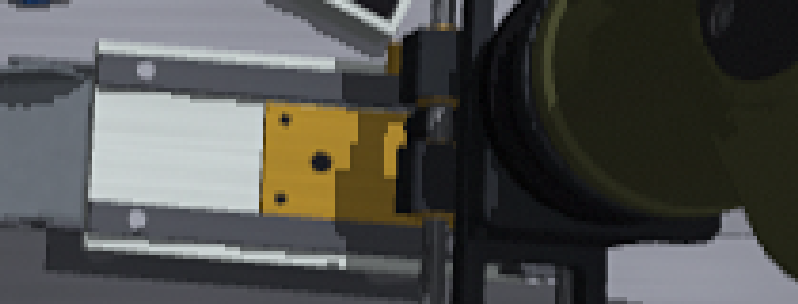

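The wrist view shows the plate's front edge at row 136, columns 281–363, with the closed fingers at column 320, centred over it. I'll descend to about 5 mm above the plate and settle.

Emit:
play_rows([
  [0.002, 0.001, 0.015, 0, 0, 0, -1],
  [0.002, 0.001, 0.03, 0, 0, 0, -1],
  [0.002, 0.001, 0.042, 0, 0, 0, -1],
  [0.002, 0.001, 0.049, 0, 0, 0, -1],
  [0.002, 0.001, 0.051, 0, 0, 0, -1],
])

```text
time: 8.23
position: [0.6066, -0.1037, 0.2438]
ee_rot: [[0.999, -0.05, -0.002], [-0.05, -0.999, 0.0], [-0.002, -0.0, -1.0]]
wrist_force: [0.1, -0.1, -0.2]
grip_width: 0.0004
```

Emit:
play_rows([
  [0, 0, 0, 0, 0, 0, -1],
  [0, 0, 0, 0, 0, 0, -1],
  [0, 0, 0, 0, 0, 0, -1],
  [0, 0, 0, 0, 0, 0, -1],
])

```text
time: 8.57
position: [0.6076, -0.104, 0.2459]
ee_rot: [[0.999, -0.05, 0.001], [-0.05, -0.999, -0.0], [0.001, 0.0, -1.0]]
wrist_force: [-0.2, 0.3, -0.6]
grip_width: 0.0004
```

```bash
python3 -c "
from h import *
s=st()
print([W2J(onz('wrist',(u,136),.175)) for u in (281,363)])
cv2.imwrite('pics/wrist5.png',viewer.snapshot('wrist')[:,:,::-1])"
```

```text
t8.57 tcpJ [  0.4 -45.2 245.9] F [-0.19  0.29 -0.56] w 0.0004 q [ 0.04  0.75  0.1   1.66 -0.11  0.74  0.14]
[array([-15.90022348,  10.03704468, 175.        ]), array([ 19.87195776,   9.97454141, 175.        ])]
```

View pics/wrist5.png

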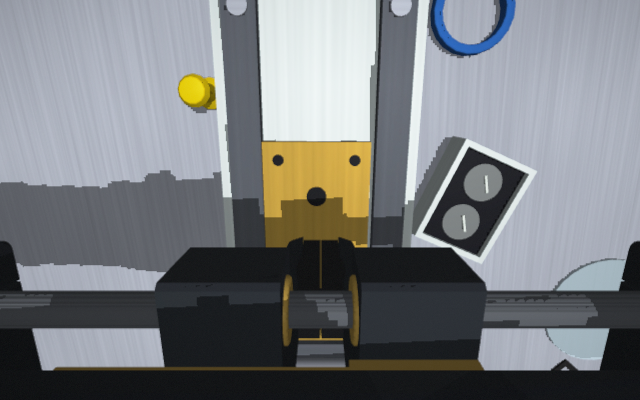

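Emit:
play_rows([
  [-0.001, 0, 0.001, 0, 0, 0, -1],
  [-0.001, 0, 0.002, 0, 0, 0, -1],
  [-0.001, 0, 0.003, 0, 0, 0, -1],
  [-0.001, 0, 0.004, 0, 0, 0, -1],
  [-0.001, 0, 0.004, 0, 0, 0, -1],
])

```text
time: 9.03
position: [0.606, -0.1038, 0.2408]
ee_rot: [[0.999, -0.05, -0.0], [-0.05, -0.999, 0.0], [-0.001, -0.0, -1.0]]
wrist_force: [-1.0, -0.3, -1.3]
grip_width: 0.0002
```

Emit:
play_rows([
  [0, 0, 0.001, 0, 0, 0, -1],
  [0, 0, 0.001, 0, 0, 0, -1],
])

```text
time: 9.2
position: [0.6061, -0.1039, 0.2399]
ee_rot: [[0.999, -0.05, -0.0], [-0.05, -0.999, 0.0], [-0.0, -0.0, -1.0]]
wrist_force: [0.3, -0.0, -0.1]
grip_width: 0.0006
```

```bash
python3 -c "
from h import *
s=st()
cv2.imwrite('pics/w6.png',viewer.snapshot('wrist')[:,:,::-1])
print(proj('wrist',J2W((0,10,175))),proj('wrist',J2W((0,0,175))))"
```

```text
t9.20 tcpJ [ -1.1 -45.2 239.9] F [ 0.31  0.   -0.15] w 0.0006 q [ 0.04  0.75  0.1   1.67 -0.11  0.73  0.14]
[321.0726878  137.19569416] [321.09456927 160.94533831]
```

Emit:
play_rows([
  [0, 0, 0.0005, 0, 0, 0, -1],
  [0, 0, 0.001, 0, 0, 0, -1],
  [0, 0, 0.001, 0, 0, 0, -1],
])

```text
time: 9.5
position: [0.6062, -0.1039, 0.2395]
ee_rot: [[0.999, -0.05, 0.0], [-0.05, -0.999, 0.0], [0.0, -0.0, -1.0]]
wrist_force: [-0.3, 1.1, 4.1]
grip_width: 0.0004
```

Emit:
play_rows([
  [0, 0, 0.0005, 0, 0, 0, -1],
  [0, 0, 0.0005, 0, 0, 0, -1],
  [0, 0, 0.0005, 0, 0, 0, -1],
])

```text
time: 9.75
position: [0.6062, -0.1039, 0.2395]
ee_rot: [[0.999, -0.05, 0.001], [-0.05, -0.999, 0.0], [0.001, -0.0, -1.0]]
wrist_force: [-1.9, 0.5, 6.6]
grip_width: 0.0
```

Contact is at TCP z 239.5 mm and stiffness is about 5 N/mm. I'll press to about 10 N.

Emit:
play_rows([
  [0, 0, 0.0003, 0, 0, 0, -1],
  [0, 0, 0.0007, 0, 0, 0, -1],
  [0, 0, 0.0007, 0, 0, 0, -1],
])

```text
time: 10.0
position: [0.6062, -0.1039, 0.2395]
ee_rot: [[0.999, -0.05, 0.001], [-0.05, -0.999, 0.0], [0.001, -0.0, -1.0]]
wrist_force: [-3.3, 0.6, 11.4]
grip_width: 0.0002
```

Emit:
play_rows([
  [0, 0, 0, 0, 0, 0, -1],
])

```text
time: 10.08
position: [0.6062, -0.1039, 0.2395]
ee_rot: [[0.999, -0.05, 0.001], [-0.05, -0.999, 0.0], [0.001, -0.0, -1.0]]
wrist_force: [-3.2, 1.1, 11.9]
grip_width: 0.0004
```

Emit:
play_rows([
  [0, -0.001, 0, 0, 0, 0, -1],
  [0, -0.003, 0, 0, 0, 0, -1],
  [0, -0.005, 0, 0, 0, 0, -1],
  [0, -0.007, 0, 0, 0, 0, -1],
  [0, -0.009, 0, 0, 0, 0, -1],
])

```text
time: 10.5
position: [0.6064, -0.1002, 0.2395]
ee_rot: [[0.999, -0.054, 0.002], [-0.054, -0.999, -0.007], [0.002, 0.007, -1.0]]
wrist_force: [-3.4, -8.9, 8.9]
grip_width: 0.0006
```

```bash
python3 -c "
from h import *
s=st()
im=viewer.snapshot('wrist')[:,:,::-1]
cv2.imwrite('pics/w7.png',im)
hs=cv2.cvtColor(im,cv2.COLOR_BGR2HSV)
b=(hs[...,0]>12)&(hs[...,0]<28)&(hs[...,1]>130)
r=np.where(b[:240,290:345].mean(1)>.5)[0];print(r.min());print(W2J(onz('wrist',(320,r.min()-.5),.175)))"
```

```text
t10.50 tcpJ [ -1.  -41.5 239.5] F [-2.91 -9.07  8.95] w 0.0006 q [ 0.02  0.75  0.11  1.67 -0.1   0.72  0.13]
144
[-6.17851874e-02  1.14455626e+01  1.75000000e+02]
```

View pics/w7.png

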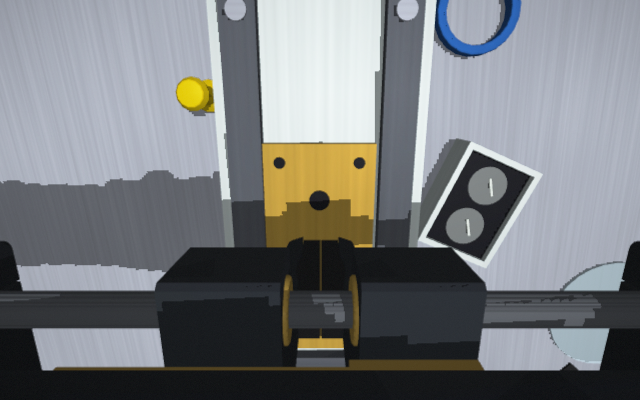

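```bash
cat >> h.py <<'E'
def front():
    im=viewer.snapshot('wrist')[:,:,::-1]
    hs=cv2.cvtColor(im,cv2.COLOR_BGR2HSV)
    b=(hs[...,0]>12)&(hs[...,0]<28)&(hs[...,1]>130)
    r=np.where(b[:240,290:345].mean(1)>.5)[0]
    print('front row',r.min(),'y',W2J(onz('wrist',(320,r.min()-.5),.175))[1].round(1)); return im
E
python3 -c "
from h import *
st()
for f in('pics/w6.png','pics/w7.png'):
    im=cv2.imread(f);hs=cv2.cvtColor(im,cv2.COLOR_BGR2HSV)
    b=(hs[...,0]>12)&(hs[...,0]<28)&(hs[...,1]>130)
    print(np.where(b[:240,290:345].mean(1)>.5)[0].min())"
```

```text
t10.55 tcpJ [ -1.  -40.7 239.5] F [-2.41 -5.57 10.98] w 0.0002 q [ 0.02  0.75  0.11  1.67 -0.1   0.72  0.13]
143
144
```

Emit:
play_rows([
  [0, -0.002, 0.0003, 0, 0, 0, -1],
  [0, -0.004, 0.0003, 0, 0, 0, -1],
  [0, -0.006, 0.0003, 0, 0, 0, -1],
  [0, -0.006, 0.0003, 0, 0, 0, -1],
])

```text
time: 10.88
position: [0.6069, -0.0938, 0.2395]
ee_rot: [[0.999, -0.054, 0.002], [-0.054, -0.999, -0.007], [0.002, 0.006, -1.0]]
wrist_force: [-3.1, -7.3, 10.9]
grip_width: 0.0004
```

```bash
python3 -c "
from h import *
st();front()"
```

```text
t10.88 tcpJ [ -0.8 -35.1 239.5] F [-2.76 -7.42 10.93] w 0.0004 q [ 0.01  0.75  0.11  1.67 -0.11  0.72  0.12]
front row 144 y 17.3
```

The front-edge row stays constant as the tool advances, so the plate is moving with the finger. Continuing.

Emit:
play_rows([
  [0, -0.002, 0, 0, 0, 0, -1],
  [0, -0.004, 0, 0, 0, 0, -1],
  [0, -0.006, 0, 0, 0, 0, -1],
  [0, -0.008, 0, 0, 0, 0, -1],
  [0, -0.01, 0, 0, 0, 0, -1],
])

```text
time: 11.35
position: [0.6082, -0.0842, 0.2395]
ee_rot: [[0.999, -0.054, 0.004], [-0.054, -0.998, -0.007], [0.004, 0.007, -1.0]]
wrist_force: [-1.1, -8.1, 8.7]
grip_width: 0.001
```

```bash
python3 -c "
from h import *
st();front();st()"
```

```text
t11.35 tcpJ [ 1.000e-01 -2.550e+01  2.395e+02] F [-0.74 -8.16  8.72] w 0.0010 q [-0.    0.75  0.11  1.68 -0.11  0.72  0.11]
front row 159 y 21.1
t11.40 tcpJ [ 2.000e-01 -2.480e+01  2.395e+02] F [ 0.08 -7.43  9.14] w 0.0004 q [-0.    0.75  0.11  1.68 -0.11  0.72  0.11]
```

The finger is slipping at 8.7 N, so I'll raise the pressure slightly.

Emit:
play_rows([
  [0, 0, 0.0004, 0, 0, 0, -1],
  [0, 0, 0.0008, 0, 0, 0, -1],
  [0, -0.001, 0.0008, 0, 0, 0, -1],
])

```text
time: 11.65
position: [0.6083, -0.0835, 0.2395]
ee_rot: [[0.999, -0.054, 0.004], [-0.054, -0.998, -0.007], [0.005, 0.007, -1.0]]
wrist_force: [-2.2, -10.0, 13.1]
grip_width: 0.0007
```

Emit:
play_rows([
  [0, -0.001, 0, 0, 0, 0, -1],
  [0, -0.003, 0, 0, 0, 0, -1],
  [0, -0.005, 0, 0, 0, 0, -1],
])

```text
time: 11.9
position: [0.6086, -0.08, 0.2395]
ee_rot: [[0.998, -0.056, 0.005], [-0.056, -0.998, -0.009], [0.005, 0.009, -1.0]]
wrist_force: [-1.9, -10.9, 12.9]
grip_width: 0.0004
```

```bash
python3 -c "
from h import *
st();front();st()"
```

```text
t11.90 tcpJ [ 2.000e-01 -2.120e+01  2.395e+02] F [ -1.38 -11.02  12.87] w 0.0004 q [-0.01  0.75  0.12  1.68 -0.11  0.71  0.1 ]
front row 161 y 24.5
t11.95 tcpJ [  0.3 -20.4 239.5] F [-1.53 -9.07 13.85] w 0.0004 q [-0.01  0.75  0.12  1.68 -0.11  0.71  0.1 ]
```

Emit:
play_rows([
  [0, -0.002, 0, 0, 0, 0, -1],
  [0, -0.004, 0, 0, 0, 0, -1],
  [0, -0.006, 0, 0, 0, 0, -1],
  [0, -0.008, 0, 0, 0, 0, -1],
  [0, -0.01, 0, 0, 0, 0, -1],
])

```text
time: 12.37
position: [0.6093, -0.07, 0.2395]
ee_rot: [[0.998, -0.056, 0.005], [-0.056, -0.998, -0.009], [0.006, 0.009, -1.0]]
wrist_force: [-1.7, -11.0, 12.6]
grip_width: 0.0005
```

```bash
python3 -c "
from h import *
st();front();st()"
```

```text
t12.37 tcpJ [  0.5 -11.2 239.5] F [ -1.16 -11.1   12.65] w 0.0005 q [-0.03  0.75  0.12  1.68 -0.11  0.71  0.08]
front row 161 y 34.6
t12.42 tcpJ [  0.5 -10.3 239.5] F [-1.43 -9.26 13.51] w 0.0002 q [-0.03  0.75  0.12  1.68 -0.11  0.71  0.08]
```

Sliding without slip now. Another 20 mm.

Emit:
play_rows([
  [0, -0.002, 0, 0, 0, 0, -1],
  [0, -0.004, 0, 0, 0, 0, -1],
  [0, -0.006, 0, 0, 0, 0, -1],
  [0, -0.008, 0, 0, 0, 0, -1],
  [0, -0.01, 0, 0, 0, 0, -1],
])

```text
time: 12.83
position: [0.6101, -0.0599, 0.2395]
ee_rot: [[0.998, -0.056, 0.006], [-0.056, -0.998, -0.009], [0.006, 0.009, -1.0]]
wrist_force: [-1.7, -11.5, 12.2]
grip_width: 0.0006
```

Emit:
play_rows([
  [0, -0.002, 0, 0, 0, 0, -1],
  [0, -0.004, 0, 0, 0, 0, -1],
  [0, -0.006, 0, 0, 0, 0, -1],
  [0, -0.008, 0, 0, 0, 0, -1],
  [0, -0.01, 0, 0, 0, 0, -1],
])

```text
time: 13.25
position: [0.611, -0.0478, 0.2395]
ee_rot: [[0.999, -0.054, 0.006], [-0.054, -0.999, -0.006], [0.007, 0.006, -1.0]]
wrist_force: [-1.7, -6.7, 13.5]
grip_width: 0.0001
```

```bash
python3 -c "
from h import *
st();cv2.imwrite('pics/w8.png',front());st()"
```

```text
t13.25 tcpJ [  1.1  11.  239.5] F [-1.33 -6.76 13.5 ] w 0.0001 q [-0.07  0.75  0.12  1.68 -0.12  0.71  0.05]
front row 161 y 57.0
t13.30 tcpJ [  1.2  11.9 239.5] F [-0.7  -5.89 13.63] w 0.0005 q [-0.07  0.75  0.12  1.68 -0.12  0.71  0.05]
```

View pics/w8.png

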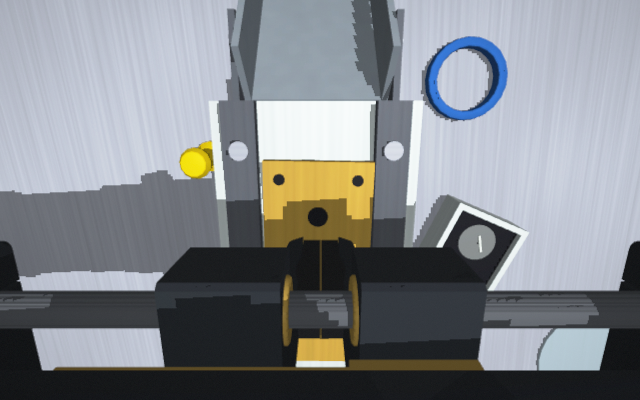

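The plate's front edge is at row 161 (y about 57 mm), so its centre is near y 6 and its rear is clear of the plunger. I'll lift off, move back, and come down behind it.

Emit:
play_rows([
  [0, 0.002, -0.003, 0, 0, 0, -1],
  [0, 0.003, -0.015, 0, 0, 0, -1],
  [0, 0.003, -0.03, 0, 0, 0, -1],
  [0, 0.02, -0.03, 0, 0, 0, -1],
  [0, 0.04, -0.03, 0, 0, 0, -1],
])

```text
time: 13.72
position: [0.6079, -0.0809, 0.2674]
ee_rot: [[0.999, -0.046, 0.002], [-0.046, -0.999, 0.002], [0.002, -0.002, -1.0]]
wrist_force: [0.1, -0.4, -1.3]
grip_width: 0.0004
```

Emit:
play_rows([
  [0, 0.02, 0, 0, 0, 0, -1],
  [0, 0.035, 0, 0, 0, 0, -1],
  [0, 0.042, 0, 0, 0, 0, -1],
  [0, 0.042, 0, 0, 0, 0, -1],
  [0, 0.042, 0, 0, 0, 0, -1],
])

```text
time: 14.13
position: [0.6051, -0.1241, 0.2665]
ee_rot: [[0.999, -0.05, -0.0], [-0.05, -0.999, 0.001], [-0.0, -0.001, -1.0]]
wrist_force: [-0.2, -1.1, -0.4]
grip_width: 0.0004
```

```bash
python3 -c "
from h import *
st();im=front()
cv2.imwrite('pics/w9.png',im);print(rel((0,-68,250)))"
```

```text
t14.13 tcpJ [ -1.  -65.4 266.5] F [-0.19 -1.09 -0.35] w 0.0004 q [ 0.07  0.72  0.11  1.64 -0.1   0.79  0.17]
front row 0 y 50.0
[ 0.0009  0.0034  0.0166 -0.001   0.0002  0.0003]
```

View pics/w9.png

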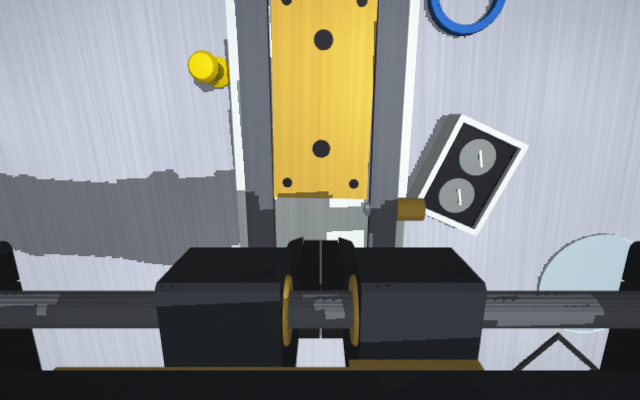

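The rear edge of the plate is at row 197, clear of the plunger ball at (368,208), and the fingers are behind it over the bare deck.

```bash
python3 -c "
from h import *
print(W2J(onz('wrist',(320,197),.173)));print(rel((0,-63,250)),rel((0,-63,236)))"
```

```text
[ -0.44785755 -42.25447015 173.        ]
[ 0.0009 -0.0016  0.0166 -0.001   0.0002  0.0003] [ 0.0009 -0.0015  0.0306 -0.001   0.0002  0.0003]
```

Emit:
play_rows([
  [0.001, -0.001, 0.01, 0, 0, 0, -1],
  [0.001, -0.001, 0.02, 0, 0, 0, -1],
  [0.001, -0.001, 0.026, 0, 0, 0, -1],
  [0.001, -0.001, 0.028, 0, 0, 0, -1],
  [0.001, -0.001, 0.028, 0, 0, 0, -1],
])

```text
time: 14.6
position: [0.6056, -0.1234, 0.2375]
ee_rot: [[0.999, -0.05, -0.002], [-0.05, -0.999, 0.001], [-0.002, -0.0, -1.0]]
wrist_force: [-0.2, -0.9, 0.4]
grip_width: 0.0003
```

Emit:
play_rows([
  [0, 0, 0.001, 0, 0, 0, -1],
  [0, 0, 0.001, 0, 0, 0, -1],
])

```text
time: 14.77
position: [0.6063, -0.124, 0.2379]
ee_rot: [[0.999, -0.05, 0.0], [-0.05, -0.999, -0.0], [0.0, 0.0, -1.0]]
wrist_force: [-0.2, 0.3, -0.5]
grip_width: 0.0001
```

```bash
python3 -c "
from h import *
st();print(rel((0,-63,236)))"
```

```text
t14.77 tcpJ [ 1.000e-01 -6.520e+01  2.379e+02] F [-0.2   0.24 -0.48] w 0.0001 q [ 0.07  0.76  0.1   1.66 -0.11  0.73  0.17]
[-0.0001 -0.0022  0.0019  0.     -0.0002 -0.0006]
```

Lower 2 mm more, then approach slowly.

Emit:
play_rows([
  [0, 0, 0.001, 0, 0, 0, -1],
  [0, 0, 0.002, 0, 0, 0, -1],
  [0, -0.002, 0.002, 0, 0, 0, -1],
  [0, -0.004, 0.002, 0, 0, 0, -1],
  [0, -0.006, 0.002, 0, 0, 0, -1],
])

```text
time: 15.18
position: [0.6065, -0.1176, 0.2359]
ee_rot: [[0.999, -0.05, 0.0], [-0.05, -0.999, 0.0], [0.0, -0.0, -1.0]]
wrist_force: [-0.7, -0.1, -0.2]
grip_width: 0.0002
```

Emit:
play_rows([
  [0, -0.002, 0, 0, 0, 0, -1],
  [0, -0.004, 0, 0, 0, 0, -1],
  [0, -0.006, 0, 0, 0, 0, -1],
  [0, -0.008, 0, 0, 0, 0, -1],
])

```text
time: 15.52
position: [0.6069, -0.11, 0.2359]
ee_rot: [[0.999, -0.05, 0.0], [-0.05, -0.999, -0.0], [0.0, 0.0, -1.0]]
wrist_force: [0.2, -1.1, 0.2]
grip_width: 0.0005
```

```bash
python3 -c "
from h import *
st()"
```

```text
t15.52 tcpJ [ 1.000e-01 -5.130e+01  2.359e+02] F [ 0.26 -1.08  0.16] w 0.0005 q [ 0.05  0.76  0.1   1.67 -0.11  0.72  0.15]
```

Emit:
play_rows([
  [0, -0.002, 0, 0, 0, 0, -1],
  [0, -0.004, 0, 0, 0, 0, -1],
  [0, -0.006, 0, 0, 0, 0, -1],
  [0, -0.008, 0, 0, 0, 0, -1],
  [0, -0.01, 0, 0, 0, 0, -1],
])

```text
time: 15.93
position: [0.6074, -0.0998, 0.2358]
ee_rot: [[0.999, -0.05, 0.0], [-0.05, -0.999, -0.0], [0.0, 0.0, -1.0]]
wrist_force: [1.0, -1.1, 0.5]
grip_width: 0.0005
```

Emit:
play_rows([
  [0, -0.003, 0, 0, 0, 0, -1],
  [0, -0.006, 0, 0, 0, 0, -1],
  [0, -0.009, 0, 0, 0, 0, -1],
  [0, -0.012, 0, 0, 0, 0, -1],
  [0, -0.015, 0, 0, 0, 0, -1],
])

```text
time: 16.35
position: [0.6081, -0.0846, 0.2358]
ee_rot: [[0.999, -0.05, 0.0], [-0.05, -0.999, 0.0], [0.0, -0.0, -1.0]]
wrist_force: [0.0, -1.6, 1.0]
grip_width: 0.0005
```

```bash
python3 -c "
from h import *
st();cv2.imwrite('pics/w10.png',front())
cv2.imwrite('pics/s10.png',cv2.resize(viewer.snapshot('scene')[90:230,190:360,::-1],None,fx=4,fy=4))"
```

```text
t16.35 tcpJ [ 1.000e-01 -2.580e+01  2.358e+02] F [ 0.12 -1.57  0.98] w 0.0005 q [ 0.    0.76  0.11  1.67 -0.11  0.72  0.12]
front row 0 y 81.0
```

View pics/w10.png

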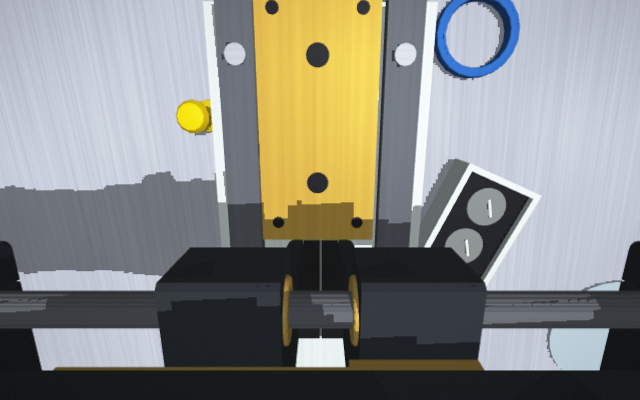

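View pics/s10.png

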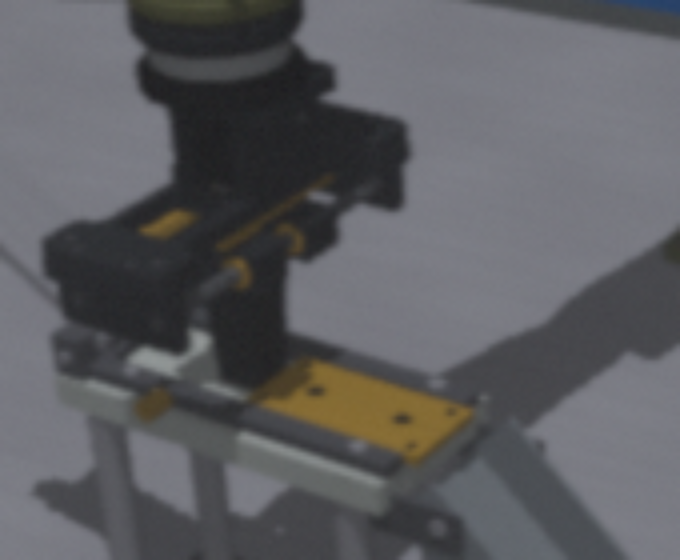

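The plate's front has reached the ledge and it moves at only about 1.5 N. I'll push it on over the edge.

Emit:
play_rows([
  [0, -0.004, 0, 0, 0, 0, -1],
  [0, -0.008, 0, 0, 0, 0, -1],
  [0, -0.012, 0, 0, 0, 0, -1],
  [0, -0.016, 0, 0, 0, 0, -1],
  [0, -0.02, 0, 0, 0, 0, -1],
])

```text
time: 16.87
position: [0.6091, -0.0644, 0.2358]
ee_rot: [[0.999, -0.05, -0.0], [-0.05, -0.999, 0.0], [-0.0, -0.0, -1.0]]
wrist_force: [0.3, -0.5, -0.2]
grip_width: 0.0006
```

Emit:
play_rows([
  [0, -0.004, 0, 0, 0, 0, -1],
  [0, -0.008, 0, 0, 0, 0, -1],
  [0, -0.012, 0, 0, 0, 0, -1],
  [0, -0.016, 0, 0, 0, 0, -1],
  [0, -0.02, 0, 0, 0, 0, -1],
])

```text
time: 17.28
position: [0.6101, -0.0446, 0.2358]
ee_rot: [[0.999, -0.05, -0.0], [-0.05, -0.999, 0.0], [-0.0, -0.0, -1.0]]
wrist_force: [0.3, -1.8, -0.4]
grip_width: 0.0003
```

```bash
python3 -c "
from h import *
st();cv2.imwrite('pics/s11.png',cv2.resize(viewer.snapshot('scene')[90:230,190:360,::-1],None,fx=4,fy=4))"
```

```text
t17.28 tcpJ [1.000e-01 1.430e+01 2.358e+02] F [ 0.38 -1.83 -0.38] w 0.0003 q [-0.07  0.76  0.12  1.68 -0.12  0.71  0.06]
```

View pics/s11.png

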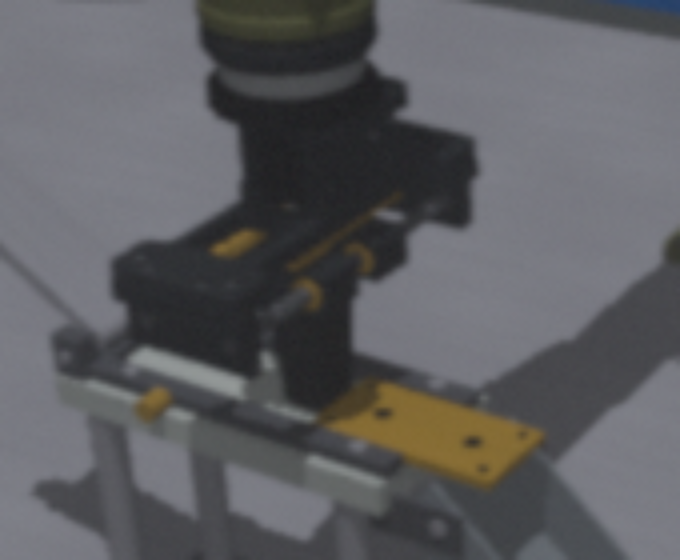

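Emit:
play_rows([
  [0, -0.004, 0, 0, 0, 0, -1],
  [0, -0.008, 0, 0, 0, 0, -1],
  [0, -0.012, 0, 0, 0, 0, -1],
  [0, -0.016, 0, 0, 0, 0, -1],
  [0, -0.02, 0, 0, 0, 0, -1],
])

```text
time: 17.75
position: [0.6112, -0.0247, 0.2359]
ee_rot: [[0.999, -0.05, 0.0], [-0.05, -0.999, -0.0], [0.0, 0.0, -1.0]]
wrist_force: [0.3, -0.6, 1.0]
grip_width: 0.0002
```

```bash
python3 -c "
from h import *
st();cv2.imwrite('pics/s12.png',cv2.resize(viewer.snapshot('scene')[120:340,250:450,::-1],None,fx=2.7,fy=2.7))"
```

```text
t17.75 tcpJ [2.000e-01 3.410e+01 2.359e+02] F [ 0.31 -0.58  1.03] w 0.0002 q [-0.1   0.76  0.12  1.68 -0.13  0.71  0.03]
```

View pics/s12.png

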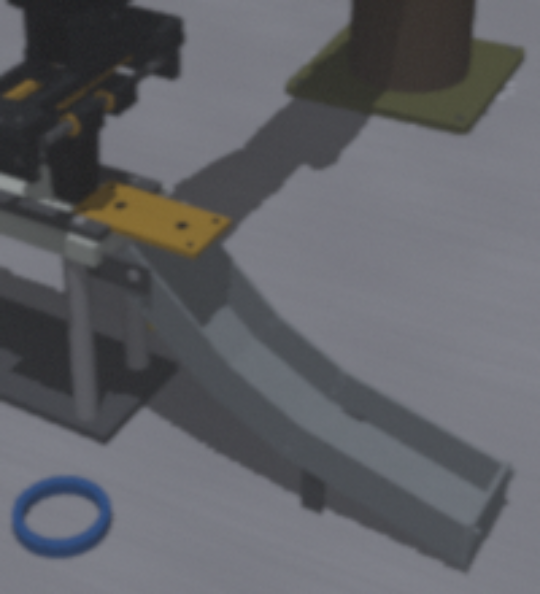

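The plate is about to tip. Holding briefly, then looking.

Emit:
play_rows([
  [0, 0, 0, 0, 0, 0, -1],
  [0, 0, 0, 0, 0, 0, -1],
  [0, 0, 0, 0, 0, 0, -1],
])

```text
time: 18.05
position: [0.611, -0.0249, 0.2357]
ee_rot: [[0.999, -0.05, -0.0], [-0.05, -0.999, 0.0], [-0.0, -0.0, -1.0]]
wrist_force: [-0.2, 0.2, 0.3]
grip_width: 0.0004
```

```bash
python3 -c "
from h import *
st();cv2.imwrite('pics/s13.png',cv2.resize(viewer.snapshot('scene')[120:340,250:450,::-1],None,fx=2.7,fy=2.7))"
```

```text
t18.05 tcpJ [ -0.   33.9 235.7] F [-0.2   0.15  0.28] w 0.0004 q [-0.1   0.76  0.12  1.68 -0.13  0.71  0.03]
```

View pics/s13.png

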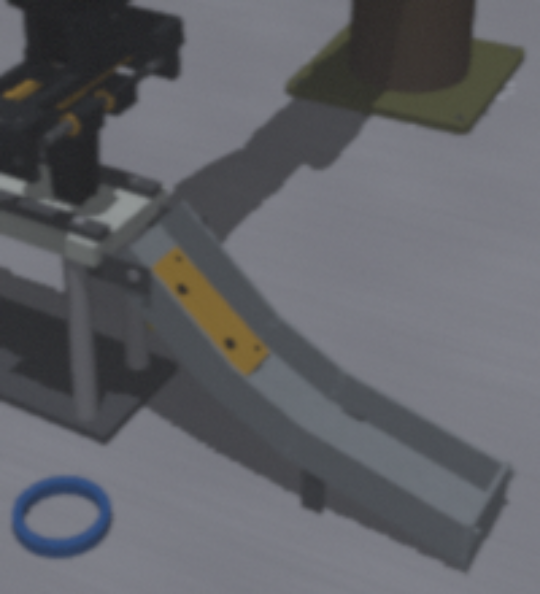

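The plate is sliding down the chute face up. I'll back the fingers off upward while it comes to rest.

Emit:
play_rows([
  [0, 0, -0.015, 0, 0, 0, -1],
  [0, 0, -0.04, 0, 0, 0, -1],
  [0, 0, -0.07, 0, 0, 0, -1],
  [0, 0, -0.09, 0, 0, 0, -1],
  [0, 0, -0.1, 0, 0, 0, -1],
])

```text
time: 18.52
position: [0.6122, -0.0254, 0.3388]
ee_rot: [[0.999, -0.051, 0.005], [-0.051, -0.999, 0.0], [0.005, -0.0, -1.0]]
wrist_force: [0.1, -0.3, -0.5]
grip_width: 0.0003
```

Emit:
play_rows([
  [0, 0, 0, 0, 0, 0, -1],
  [0, 0, 0, 0, 0, 0, -1],
  [0, 0, 0, 0, 0, 0, -1],
  [0, 0, 0, 0, 0, 0, -1],
  [0, 0, 0, 0, 0, 0, -1],
])

```text
time: 18.93
position: [0.6106, -0.025, 0.3344]
ee_rot: [[0.999, -0.05, -0.003], [-0.05, -0.999, 0.0], [-0.003, 0.0, -1.0]]
wrist_force: [0.4, -0.9, -0.8]
grip_width: 0.0006
```

```bash
python3 -c "
from h import *
st()
cv2.imwrite('pics/s14.png',viewer.snapshot('scene')[:,:,::-1])
im=viewer.snapshot('top')[:,:,::-1];cv2.imwrite('pics/t14.png',im)"
```

```text
t18.93 tcpJ [ -0.5  33.9 334.4] F [ 0.47 -0.86 -0.81] w 0.0006 q [-0.12  0.64  0.15  1.58 -0.11  0.93  0.02]
```

View pics/s14.png

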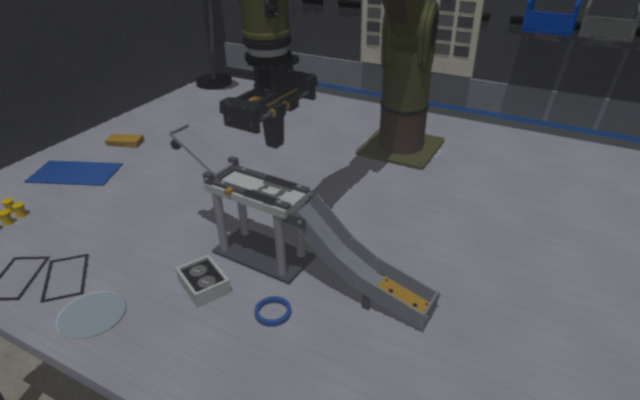

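View pics/t14.png

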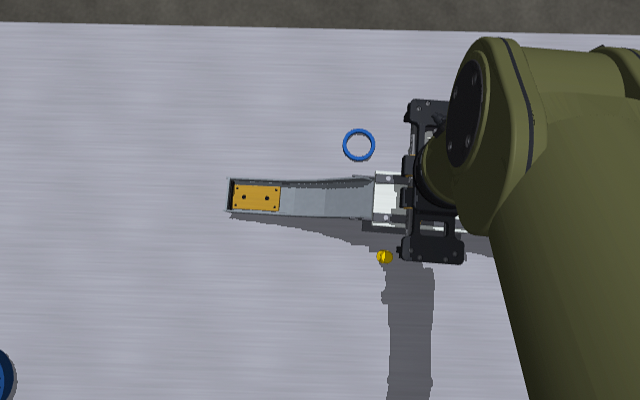

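The plate lies face up in the trough at about (256,198) in the top view, against the end stop. Next I check that it is at rest, where it lies, and the leaf angle.

Emit:
play_rows([
  [0, 0, 0, 0, 0, 0, -1],
  [0, 0, 0, 0, 0, 0, -1],
  [0, 0, 0, 0, 0, 0, -1],
  [0, 0, 0, 0, 0, 0, -1],
  [0, 0, 0, 0, 0, 0, -1],
])

```text
time: 19.45
position: [0.6112, -0.025, 0.3359]
ee_rot: [[0.999, -0.05, 0.0], [-0.05, -0.999, 0.0], [0.0, -0.0, -1.0]]
wrist_force: [0.6, 0.2, -0.5]
grip_width: 0.0003
```

```bash
python3 -c "
from h import *
st()
a=cv2.imread('pics/t14.png');b=viewer.snapshot('top')[:,:,::-1]
for im in(a,b):
    hs=cv2.cvtColor(np.ascontiguousarray(im),cv2.COLOR_BGR2HSV);m=((hs[...,0]>12)&(hs[...,0]<28)&(hs[...,1]>130)).astype(np.uint8);m[:,320:]=0
    c=max(cv2.findContours(m,0,2)[0],key=cv2.contourArea);r=cv2.minAreaRect(c);print(r,W2J(onz('top',r[0],.033)))
for th in (2.2,2.3,2.4,2.5,2.6):
    y=116*np.cos(th)-37*np.sin(th)-106;z=116*np.sin(th)+37*np.cos(th)+182;print(th,proj('scene',J2W((0,y,z))))
im=cv2.imread('pics/s14.png')[110:180,150:250];cv2.imwrite('pics/leaf.png',cv2.resize(im,None,fx=6,fy=6,interpolation=cv2.INTER_NEAREST))
for n,p,hh in (('knob',(386,257),.05),('bezel',(359,145),.01)): print(n,p)
"
```

```text
t19.45 tcpJ [1.000e-01 3.380e+01 3.359e+02] F [ 0.55  0.18 -0.54] w 0.0003 q [-0.12  0.64  0.15  1.58 -0.11  0.93  0.02]
((255.58326721191406, 197.12625122070312), (47.881839752197266, 24.319011688232422), 3.468229293823242) [ -1.81314127 296.75759998  33.        ]
((255.58326721191406, 197.12625122070312), (47.881839752197266, 24.319011688232422), 3.468229293823242) [ -1.81314127 296.75759998  33.        ]
2.2 [179.67767826 126.54381333]
2.3 [178.14047944 130.50321234]
2.4 [177.05428324 134.78078951]
2.5 [176.41823081 139.32853848]
2.6 [176.22745606 144.09836094]
knob (386, 257)
bezel (359, 145)
```

View pics/leaf.png

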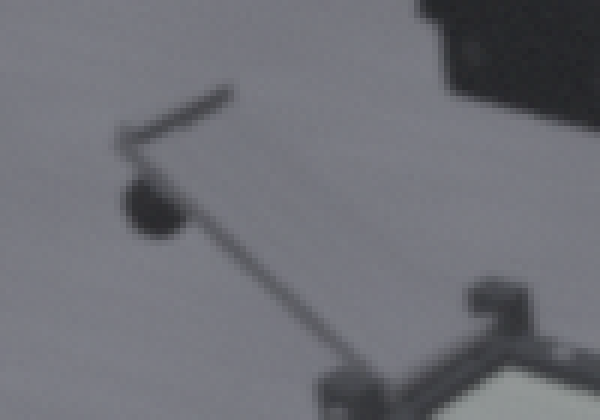

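The leaf knob at (175.8,143.8) matches the prediction for 2.6 rad. The plate is still, at y 297 mm and x −2 mm. Handing in.

```bash
python3 -c "
from cell import job
print(job.close_job())"
```

```text
the job is handed in; nothing more can be done
None
```

The leaf is open, the plate is face up in the catch trough, and the job was handed in at about 19.5 s. The hand-in gives no verdict.

**What I did:** I gripped the leaf's ball knob, swung it over to about 120° and let it fall back to its stop. With closed fingertips I pressed on the plate and drew it about 50 mm along the channel until its rear end was past the plunger. I then pushed it from behind with under 2 N, flat on the deck, until it tipped over the ledge.

**Last checks:**
- **Leaf:** the knob's position in the scene view matches the leaf at 2.6 rad.
- **Plate:** its centre is at jig y ≈ 297 mm and x ≈ −2 mm, at the same pixels in two views 0.5 s apart.
- **Robot:** the fingers are clear above the jig and hold nothing.
- **Other parts:** the gauge, bezel and yellow knob look undisturbed. I judged the bezel and yellow knob by eye in the final top view. The arm hid the gauge there, so I checked it only in the final scene view.

**What didn't go as planned:**
- The drag force reached about 14 N down, with about 11 N sideways earlier in the drag. That is a little over the suggested 8 to 12 N but under the 22 N limit. At about 9 N the fingertip had skidded once.
- The wrist and top cameras disagreed by about 2 mm on where the jig is, and I used a value close to the wrist camera's.

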